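# Park and lock the paper trimmer

### The job

The paper trimmer on the craft table was left with its blade arm up and its lock knob pushed in, so the arm cannot go down. Pull the lock knob straight out until it clicks into its open detent, bring the blade arm down gently until it rests all the way down, then push the knob fully home so that its bolt locks the arm. Leave the other things on the table where they are.

Things in the scene. Friction and masses are not known exactly. Their poses are not given: they have to be found in the camera images.
- trimmer: Lever-arm paper trimmer, fixed: dark steel base plate (22 mm high) with a grey gridded bed (45 mm high). Origin on the table, under the crossing of lock bolt and lowered arm. x points along the arm from handle to pivot, y across the bed, z up. Plate x -40 to 330, y -90 to 300 mm; bed y 10 to 300 mm. Clear finger guard at y 20 mm, x 35 to 275 mm, up to 86 mm high.
- lock_housing (a point): Centre of the top of the lock's aluminium housing, 95 mm above the table, at (0, -46) mm in the trimmer's frame. The housing is 40 mm along the trimmer's x and 52 mm along its y (y -20 to -72 mm), with a 4 mm bush on its outer face (to y -76 mm) from which the knob's stem comes out at 78 mm height. Same axes as the trimmer.
- lock_knob (a joint): Push-pull lock knob, straight slide, m. 0 = fully home: the bolt reaches 10 mm past the arm's line; it keeps a raised arm from going down, or a lowered arm from rising. 0.022 = right out in the open detent: bolt 6 mm clear of the arm. It is pulled along the trimmer's -y. It snaps over at mid-travel and stays at either end; 10 to 15 N moves it off either detent.
- knob_head (a point): Centre of the knob's round black head, 44 mm in diameter, 26 mm thick along the trimmer's y, on a 12 mm steel stem; 78 mm above the table. In the trimmer's frame at (0, -123, 78) mm when home, y -145 mm when out. The inner face, 13 mm from the centre towards the housing, is flat over 36 mm diameter. When home, 34 mm of bare stem lie between head and bush, room for fingers from above.
- blade_arm: Blade arm. Origin: middle of its black handle (115 mm long, about 30 mm thick, along the arm), 380 mm from the hinge, whose axis is parallel to the trimmer's y at (300, 0, 55) mm in its frame. x points along the arm to the hinge. Starts 0.45 to 0.75 rad up; all the way down it lies level, origin 55 mm above the table. Stiff, stays where left; about 2 to 5 N presses the handle down.
- glue_bottle: White glue bottle, 84 mm in diameter, 215 mm tall, standing beside the trimmer on the knob's side; origin at the centre of its underside. Bystander.
- paste_brush: Paste brush, 200 mm long, lying on the table on the knob's side. Bystander.
- water_cup: White cup, 76 mm in diameter, 95 mm tall, standing in front of the trimmer's bed, beside the arm's handle; origin at the centre of its underside. Bystander.
- board_stack: Stack of cut brown card, 150 by 100 by 12 mm, lying on the trimmer's bed; origin at the centre of its underside. Bystander.

How it is judged:
By the outcome, as a careful person would: the job done as asked, in the order asked, and still so for the second after the job is handed in, with the robot touching nothing.
It also fails if it takes over 61 s, if anything falls off the work surface, if the arm or the gripper's body presses on something with over 40 N, if the wrist force passes 120 N, or if a joint passes its speed limit or range.

### The arm

A 6-joint arm with a two-finger parallel gripper is mounted at the origin on the work surface. World frame = base frame: x ahead of the robot, y to its left, z up, the work surface at z = 0. Lengths are in mm, angles in degrees, forces in N, time in s.
With the tool pointing down it reaches from about 350 to 850 mm from the base axis. Payload 8.1 kg.
Tool frame: the origin (TCP) lies at the very end of the fingers, on their centre line; the grasp point (between the pads) lies r.tcp_to_grasp behind it (r.tcp_to_grasp is the distance from the TCP to the grasp point, in mm); z points along the fingers, y is the line along which they close (so a half turn about z gives the same grasp; the last joint's range is limited). The gripper opens to 85 mm and grips with 20 to 120 N. Pads are 22 mm wide; open, the fingers measure 114 mm over their backs; the gripper's body (76 mm by 85 mm) begins 54 mm behind the grasp point. The pads swing forward as they close: fully open they stand 13 mm farther back than shut.
Start: joints at [-69.294, 7.471, 85.268, -0, 87.261, -4.893], TCP at [259.269, -541.096, 231.292] pointing down, gripper open.
Joint ranges: [-169.43, 169.43], [-51.17, 129.36], [1.28, 143.12], [-76.62, 256.62], [0, 156.53], [-152.29, 152.29]. Speed limits (degrees/s): [136.94, 136.94, 159.86, 180, 180, 180].

### API

Orientations are given as [roll, pitch, yaw] about the fixed x, y, z axes, in that order (R = Rz(yaw) Ry(pitch) Rx(roll)).
In Python, from bench import r gives the robot as it stands.
- The arm moves only by the shell command python3 -m handwheel 'ROWS' [OPENING] [FORCE]. ROWS is JSON, a list of rows, each a list of 4 numbers: the shift along the tool's x, y, z in m, then the turn about the tool's z in degrees. A call has 1 to 10 rows; each row shifts and turns the commanded pose from where the row before left it, along the tool's axes as they then stand; what a row does not reach is not made up. A row lasts 1/10 s, in which the tool goes at most 50 mm and 8.59 degrees, less where a joint would pass 70% of its speed; a pose out of reach is approached as far as the arm can. A call is refused whole if a number of a shift passes 0.05 or a number of a turn 8.59, either way. A call with a gripper value outside its range is refused whole. OPENING is the finger opening in m, from 0 to 0.0854, set as the call begins (- or left out, the last holds). The fingers move at their own pace and stop on an object; FORCE is the grip in N (left out, the last holds). Time passes only in rows, so rows that do not move let the fingers close. It gives the time, the measured TCP pose, the force, the opening and the grip force at its end, in the units of the state.
- r.sense(): the state, without advancing time (a new reading comes with each control period).
- r.snapshot(name): name is "scene" or "top" or "wrist"; returns the picture (480x640x3 uint8, red, green, blue); there is no depth.
- r.camera_params(name): a dict with "fx", "fy", "cx", "cy" (pixels), "R" (3x3) and "t" (3): a world point X has camera coordinates R X + t; the wrist camera has in their place "mount" (4x4, takes a point from camera to tool coordinates, whose origin is the TCP and whose axes are the flange's). Camera axes: x right, y down, z forward; pixel columns grow to the right and rows downward; lengths in mm; the calibration is good to about 2 mm. The wrist camera is an equidistant fisheye: a pixel r from the principal point sees the ray r / f radians off the axis. A picture is of the moment at which its call begins: read the wrist's pose just before it. camera_params takes no time and is no camera call.
- r.hand_in(): hands the job in; it is judged then, once.
The state is a dict: "time": time; "joint_pos": joint angles; "qd": joint speeds; "joint_efforts": joint torques, N m; "tool_pos": TCP position; "tcp_rot": TCP orientation; "ft_force": force on the tool from outside, world axes, zero at the start; "wrist_torque": the same for the moment, N m; "finger_gap": finger opening in mm; "grip_force": force on a finger pad.
Only numpy, scipy, OpenCV 4.12 (cv2) and the standard library are available. Lean on these libraries where they do the work, as an engineer would, in place of code of your own. Each camera call takes 0.05 s, during which the arm holds its last target. There are 200 camera calls.

## Working session

There is one attempt and no reset: what is moved stays moved. The work goes in short steps, Python scripts to look and compute and a shell command to move; the robot and the scene stay as the last step left them, time stands still between calls to the robot, and variables do not carry over. Pictures are saved under pics/ and viewed, at most 10 in all, crops included, and the job is handed in when it is done.

```bash
mkdir -p pics; ls
cat > h.py <<'E'
import numpy as np,cv2
from bench import r
def ray(cam,u,v):
    p=r.camera_params(cam);R=np.array(p['R']);t=np.array(p['t'])
    d=R.T@np.array([(u-p['cx'])/p['fx'],(v-p['cy'])/p['fy'],1]);return -R.T@t,d
def onz(cam,u,v,z):
    c,d=ray(cam,u,v);return c+d*(z-c[2])/d[2]
def proj(cam,X):
    p=r.camera_params(cam);q=np.array(p['R'])@np.array(X,float)+np.array(p['t'])
    return np.array([p['fx']*q[0]/q[2]+p['cx'],p['fy']*q[1]/q[2]+p['cy']])
E
python3 - <<'E'
from h import *
for n in('scene','top'):
    cv2.imwrite(f'pics/{n}0.png',r.snapshot(n)[:,:,::-1]);p=r.camera_params(n);print(n,ray(n,320,240),p['fx'])
print(r.tcp_to_grasp,r.sense())
E
```

```text
pics
scene (array([1117.92915741,   24.90920758,  904.90448399]), array([-0.5860859 ,  0.01614006, -0.81010644])) 578.7114563174441
top (array([456.93029353,  34.73511616, 850.30675892]), array([ 0.0889722 ,  0.01240063, -0.99601442])) 479.11724775310483
18.700000000000003 {'time': 0.1, 'joint_pos': array([-6.92934669e+01,  7.51145339e+00,  8.53249840e+01, -5.50834233e-04,
        8.72621946e+01, -4.89212251e+00]), 'qd': array([-0.10289668, -0.07911661, -0.19955476,  0.07739345, -0.03665727,
        0.00737093]), 'joint_efforts': array([ 9.03287528e-04, -5.70952892e+01, -5.01940119e+01, -1.79902395e-04,
        8.27124633e-03, -1.00628595e-04]), 'tool_pos': array([ 259.08225545, -540.6108804 ,  230.32369614]), 'tcp_rot': array([-1.79901680e+02, -7.86316574e-03,  2.55986757e+01]), 'ft_force': array([ 7.07784930e-01, -5.38649866e-02,  4.17054139e-04]), 'wrist_torque': array([ 0.08343091, -0.02810713, -0.01505791]), 'grip_force': 0.0, 'finger_gap': 85.2532415476743}
```

View pics/top0.png

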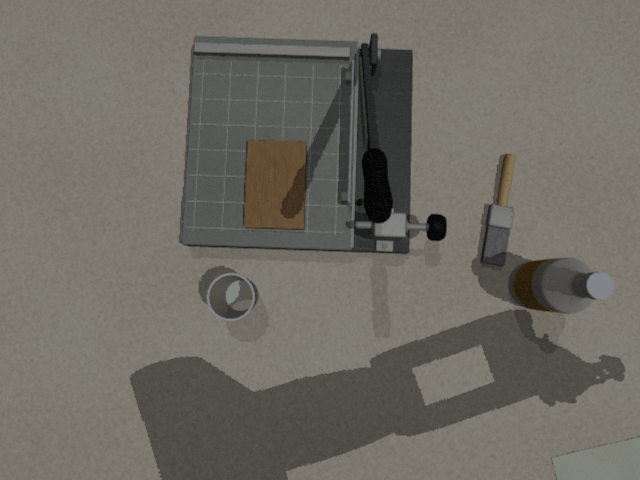

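View pics/scene0.png

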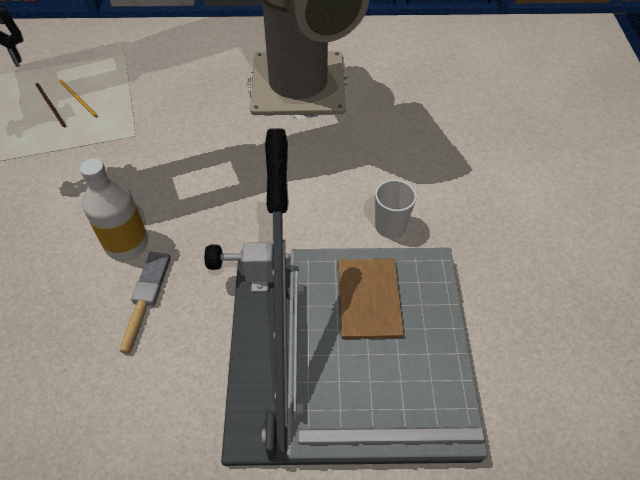

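The top view shows the knob head at about (436,227), the housing at (390,225) and the raised handle at (377,185). The cup is at (232,297) and the bottle at (565,285). In the scene view the knob is at (213,257), the handle at (277,170) and the plate corners at (225,462) and (485,457). Next I measure these.

```bash
cat > m.py <<'E'
from h import *
from scipy.ndimage import label
def blob(n,box,thr=35):
    im=cv2.imread(f'pics/{n}0.png');x0,y0,x1,y1=box
    m=(im.max(2)<thr);k=np.zeros_like(m);k[y0:y1,x0:x1]=m[y0:y1,x0:x1]
    l,c=label(k);s=np.bincount(l.ravel())[1:];v,u=np.where(l==1+s.argmax())
    return (u.min()+u.max())/2,(v.min()+v.max())/2,len(u),(u.min(),u.max(),v.min(),v.max())
def tri(a,b):
    c1,d1=ray('top',*a);c2,d2=ray('scene',*b);s=np.linalg.lstsq(np.c_[d1,-d2],c2-c1,rcond=None)[0]
    P,Q=c1+s[0]*d1,c2+s[1]*d2;return (P+Q)/2,np.linalg.norm(P-Q)
a=blob('top',(422,205,460,250));b=blob('scene',(195,238,228,280))
print(a,b,tri(a[:2],b[:2]))
a=blob('top',(355,145,400,226),20);b=blob('scene',(255,120,300,220),20)
print(a,b,tri(a[:2],b[:2]))
for c,z in [((413,50),22),((410,252),22),((182,244),45),((193,38),45),((357,40),45),((353,249),45)]: print('top',c,onz('top',*c,z).round(1))
for c,z in [((223,461),22),((484,457),45),((452,249),45)]: print('scene',c,onz('scene',*c,z).round(1))
E
python3 m.py
python3 - <<'E'
import cv2,numpy as np
a=cv2.imread('pics/top0.png')[130:270,340:450];b=cv2.imread('pics/scene0.png')[230:300,190:300]
a=cv2.resize(a,None,fx=3.6,fy=4.2);b=cv2.resize(b,None,fx=3.6,fy=3.6)
a=cv2.resize(cv2.imread('pics/top0.png')[130:270,340:450],None,fx=4,fy=4);b=cv2.resize(cv2.imread('pics/scene0.png')[225:305,200:290],None,fx=4,fy=4)
o=np.zeros((560,800,3),np.uint8);o[:,:440]=a;o[:320,440:]=b
cv2.imwrite('pics/c1.png',cv2.convertScaleAbs(o,alpha=1.6))
E
```

```text
(np.float64(436.0), np.float64(227.0), 419, (np.int64(427), np.int64(445), np.int64(215), np.int64(239))) (np.float64(213.0), np.float64(256.5), 348, (np.int64(205), np.int64(221), np.int64(245), np.int64(268))) (array([ 552.36860776, -143.51665587,   78.59429608]), np.float64(1.0288305944737177))
(np.float64(376.5), np.float64(184.5), 1661, (np.int64(362), np.int64(391), np.int64(147), np.int64(222))) (np.float64(276.5), np.float64(171.0), 681, (np.int64(267), np.int64(286), np.int64(130), np.int64(212))) (array([570.34422837, -21.07845687, 312.1578439 ]), np.float64(0.025621946637486154))
top (413, 50) [ 879.6 -112.5   22. ]
top (410, 252) [ 514.5 -111.3   22. ]
top (182, 244) [515.5 277.2  45. ]
top (193, 38) [879.1 278.6  45. ]
top (357, 40) [883.5  -9.9  45. ]
top (353, 249) [515.2 -11.2  45. ]
scene (223, 461) [ 879.5 -108.8   22. ]
scene (484, 457) [886.5 271.1  45. ]
scene (452, 249) [519.9 281.1  45. ]
```

View pics/c1.png

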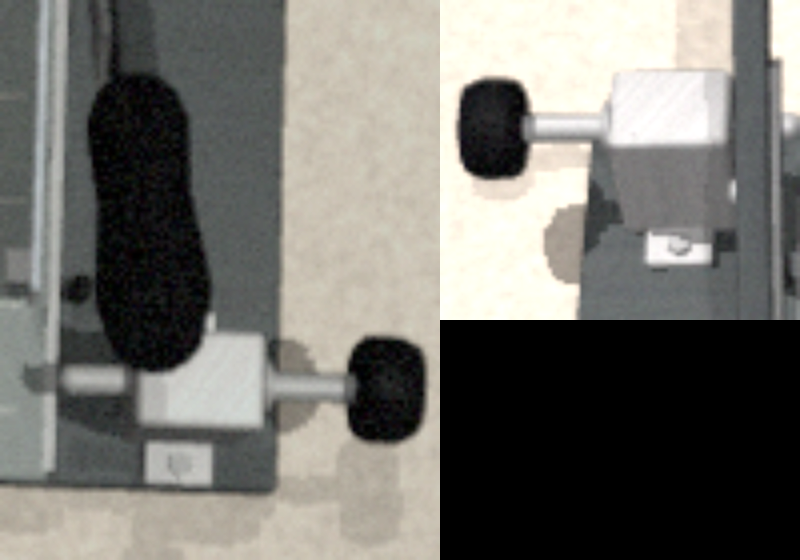

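```bash
python3 -m handwheel '[[0,0,-0.009,-8.05],[0,0,-0.009,-8.05],[0,0,-0.009,-8.05],[0,0,-0.009,-8.05],[0,0,-0.009,-8.05],[0,0,-0.009,-8.05],[0,0,-0.009,-8.05],[0,0,-0.009,-8.05],[0,0,0,0],[0,0,0,0]]' 0.0854 40
```

```text
time: 1.1
tool_pos: [259.2, -541.0, 302.8]
tcp_rot: [-180.0, -0.0, 89.8]
ft_force: [0.8, 0.3, 0.5]
finger_gap: 85.4
grip_force: 0.0
```

```bash
python3 -c "
from h import *
print(onz('top',598,285,215),onz('top',232,297,95),onz('scene',93,167,215))"
```

```text
[ 464.57575497 -325.5468633   215.        ] [430.93983855 179.18966631  95.        ] [ 467.11975762 -325.52683453  215.        ]
```

```bash
python3 -m handwheel '[[0.021,0.015,0,0],[0.021,0.015,0,0],[0.021,0.015,0,0],[0.021,0.015,0,0],[0.021,0.015,0,0],[0.021,0.015,0,0],[0.021,0.015,0,0],[0.021,0.015,0,0],[0.021,0.015,0,0],[0.021,0.015,0,0]]'
python3 -m handwheel '[[0.021,0.015,0,0],[0.021,0.015,0,0],[0.021,0.015,0,0],[0.021,0.015,0,0],[0.021,0.015,0,0],[0.021,0.015,0,0],[0.021,0.015,0,0],[0.021,0.015,0,0],[0.021,0.012,0,-0.2],[0,0,0,0]]'
python3 - <<'E'
from h import *
print(r.sense()['tool_pos'])
a=[cv2.resize(r.snapshot(n),(400,300)) for n in('scene','wrist')]
cv2.imwrite('pics/c2.png',cv2.convertScaleAbs(np.hstack(a)[:,:,::-1],alpha=1.4))
E
```

```text
time: 2.1
tool_pos: [409.5, -329.9, 302.2]
tcp_rot: [-179.9, -0.1, 89.8]
ft_force: [-0.8, -0.9, -0.4]
finger_gap: 85.5
grip_force: 0.0
time: 3.1
tool_pos: [541.9, -139.6, 302.0]
tcp_rot: [-179.9, -0.1, 90.2]
ft_force: [-0.8, -0.6, -1.0]
finger_gap: 85.9
grip_force: 0.0
[ 541.93498639 -139.55650389  302.03679616]
```

View pics/c2.png

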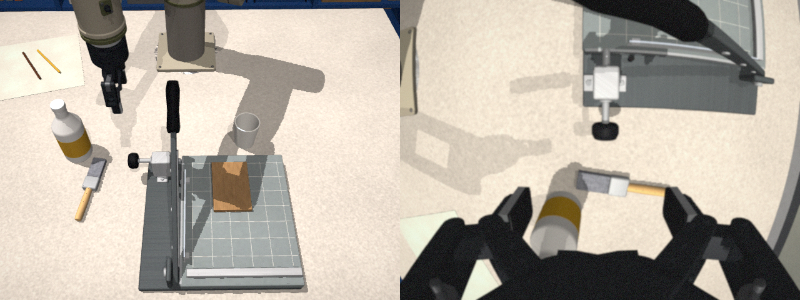

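The scene view shows the gripper near (115,100) in the half-size image, short of the knob at (133,160). I check this against the reported pose.

Run:
```python
from h import *
s=r.sense();print(s['time'],s['tool_pos'],s['joint_pos'].round(1),proj('scene',s['tool_pos'])/1.6,proj('top',s['tool_pos']))
a=[cv2.resize(r.snapshot(n),(400,300)) for n in('scene','top')]
cv2.imwrite('pics/c3.png',cv2.convertScaleAbs(np.hstack(a)[:,:,::-1],alpha=1.4))
s=r.sense();print(s['time'],s['tool_pos'])
```

```text
3.2 [ 540.96300003 -141.82367061  302.31671676] [-19.9   0.2  85.6  -0.   94.4 -20.1] [120.3265617 100.9029422] [479.75267393 214.2396335 ]
3.3 [ 540.76063175 -142.70682962  302.77255761]
```

View pics/c3.png

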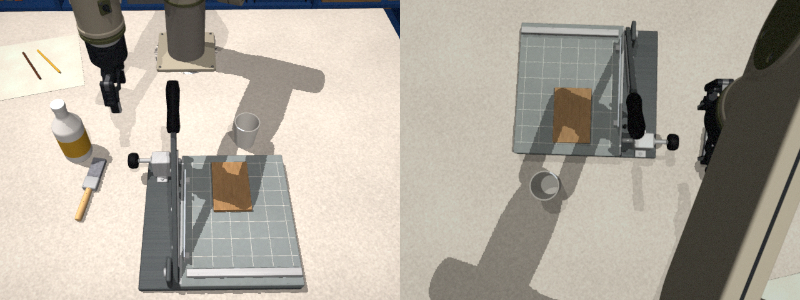

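The TCP projects to where the gripper appears, so it is only about 28 mm short, as commanded. I move over the stem, go down to z 140 and look again.

```bash
python3 -m handwheel '[[0.014,0.006,0,0],[0.014,0.006,0,0],[0,0,0.02,0],[0,0,0.03,0],[0,0,0.03,0],[0,0,0.03,0],[0,0,0.03,0],[0,0,0.022,0],[0,0,0,0],[0,0,0,0]]'
python3 - <<'E'
from h import *
s=r.sense();print(s['tool_pos'],s['joint_pos'].round(1))
w=r.snapshot('wrist');cv2.imwrite('pics/w4.png',w[:,:,::-1]);sc=r.snapshot('scene');cv2.imwrite('pics/s4.png',sc[:,:,::-1])
p=r.camera_params('wrist');print(p)
o=np.hstack([cv2.resize(w,(480,360)),sc[60:420,120:440]]);cv2.imwrite('pics/c4.png',cv2.convertScaleAbs(o[:,:,::-1],alpha=1.4))
E
```

```text
time: 4.3
tool_pos: [553.3, -113.5, 141.6]
tcp_rot: [-180.0, -0.0, 90.2]
ft_force: [0.6, 0.2, 1.4]
finger_gap: 85.4
grip_force: 0.0
[ 553.26436369 -113.48321682  141.60546457] [-16.8   5.5  96.9   0.   77.6 -17. ]
{'fx': 371.64829954431775, 'fy': 371.64829954431775, 'cx': 315.82566000744555, 'cy': 240.44530386688643, 'mount': array([[ 2.67185234e-04, -9.60711046e-01, -2.77550383e-01,
         7.02148538e+01],
       [ 9.99999887e-01,  1.47412052e-04,  4.52403693e-04,
        -4.48606596e-01],
       [-3.93714954e-04, -2.77550472e-01,  9.60710977e-01,
        -1.43038397e+02],
       [ 0.00000000e+00,  0.00000000e+00,  0.00000000e+00,
         1.00000000e+00]])}
```

View pics/c4.png

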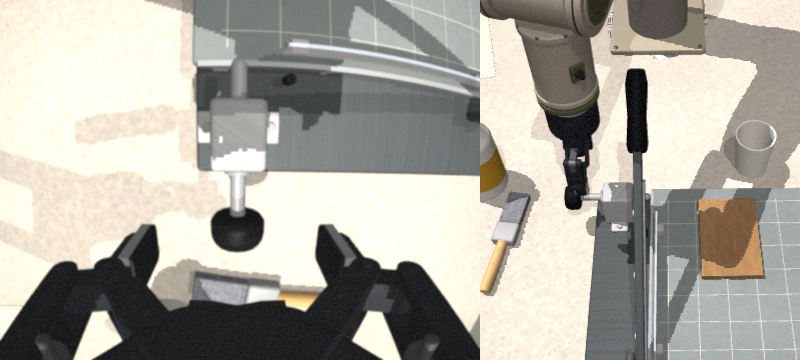

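The wrist view shows the housing at (238,130), the stem at (237,190) and the knob head at (237,228), between the fingers. The scene view shows the wrist well clear of the handle.

```bash
cat >> h.py <<'E'
from scipy.spatial.transform import Rotation as Ro
def wz(u,v,z,pos,rpy):
    p=r.camera_params('wrist');x,y=u-p['cx'],v-p['cy'];q=np.hypot(x,y);th=q/p['fx']
    d=np.array([x/q*np.sin(th),y/q*np.sin(th),np.cos(th)]);M=p['mount']
    Rt=Ro.from_euler('xyz',rpy,degrees=True).as_matrix();c=Rt@M[:3,3]+pos;d=Rt@M[:3,:3]@d
    return (c+d*(z-c[2])/d[2]).round(1)
E
python3 - <<'E'
from h import *
g=cv2.imread('pics/w4.png').max(2)
print(g[215:300:2,316].tolist());print(g[255,295:340].tolist())
s=r.sense();P,a=s['tool_pos'],s['tcp_rot']
for v,z in((227,78),(227,84),(276,84),(280,96),(283,96)):print(v,z,wz(316,v,z,P,a))
E
```

```text
[209, 209, 209, 205, 204, 191, 169, 159, 177, 180, 183, 189, 191, 190, 192, 192, 192, 191, 191, 192, 193, 194, 195, 193, 194, 179, 175, 177, 176, 175, 175, 176, 171, 138, 91, 86, 91, 54, 22, 23, 20, 19, 15]
[200, 201, 203, 205, 205, 207, 203, 206, 202, 202, 192, 168, 139, 125, 130, 140, 150, 155, 163, 179, 185, 193, 192, 183, 171, 163, 155, 152, 144, 134, 125, 132, 153, 177, 192, 195, 197, 197, 193, 194, 196, 197, 199, 204, 201]
227 78 [554.3 -96.   78. ]
227 84 [554.3 -94.5  84. ]
276 84 [ 554.4 -124.    84. ]
280 96 [ 554.4 -121.7   96. ]
283 96 [ 554.4 -123.5   96. ]
```

```bash
python3 -m handwheel '[[0,0.001,0.015,0],[0,0,0.015,0],[0,0,0.015,0],[0,0,0.012,0],[0,0,0.012,0],[0,0,0.012,0],[0,0,0,0]]'
python3 -m handwheel '[[0,0,0,0],[0,0,0,0],[0,0,0,0],[0,0,0,0],[0,0,0,0],[0,0,0,0],[0,0,0,0],[0,0,0,0],[0,0,0,0],[0,0,0,0]]' 0 30
```

```text
time: 5.1
tool_pos: [552.6, -113.6, 57.7]
tcp_rot: [-179.8, -0.1, 90.2]
ft_force: [-0.7, -0.2, -0.3]
finger_gap: 85.1
grip_force: 0.0
time: 6.1
tool_pos: [553.7, -114.2, 60.8]
tcp_rot: [-179.9, 0.0, 90.2]
ft_force: [-4.6, -0.5, 5.7]
finger_gap: 10.8
grip_force: 29.5
```

```bash
python3 -m handwheel '[[-0.003,0,0,0],[-0.003,0,0,0],[-0.003,0,0,0],[-0.003,0,0,0]]'
python3 -m handwheel '[[-0.003,0,0,0],[-0.003,0,0,0],[0,0,0,0]]'
python3 -m handwheel '[[-0.003,0,0,0],[-0.002,0,0,0],[0,0,0,0]]'
```

```text
time: 6.5
tool_pos: [553.6, -123.9, 60.7]
tcp_rot: [-179.9, -0.2, 90.2]
ft_force: [-8.1, 7.8, 8.1]
finger_gap: 10.9
grip_force: 29.9
time: 6.8
tool_pos: [553.6, -132.7, 60.8]
tcp_rot: [-179.9, 0.1, 90.2]
ft_force: [-6.5, -4.4, 5.0]
finger_gap: 10.7
grip_force: 29.5
time: 7.1
tool_pos: [553.5, -136.3, 60.7]
tcp_rot: [-179.9, -0.1, 90.2]
ft_force: [-6.2, 4.4, 7.1]
finger_gap: 11.0
grip_force: 29.7
```

```bash
python3 -m handwheel '[[-0.002,0,0,0],[0,0,0,0]]'
python3 -m handwheel '[[-0.002,0,0,0],[0,0,0,0]]'
python3 -c "
from h import *
s=r.sense();print(s['tool_pos']);w=r.snapshot('wrist');cv2.imwrite('pics/w5.png',cv2.convertScaleAbs(w[150:450,120:520,::-1],alpha=1.4))"
```

```text
time: 7.3
tool_pos: [553.5, -136.4, 60.7]
tcp_rot: [-179.9, -0.3, 90.2]
ft_force: [-7.1, 12.5, 10.0]
finger_gap: 10.5
grip_force: 30.0
time: 7.5
tool_pos: [553.5, -136.5, 60.6]
tcp_rot: [-179.9, -0.4, 90.3]
ft_force: [-5.5, 21.7, 12.5]
finger_gap: 10.8
grip_force: 30.2
[ 553.48635332 -136.50999781   60.61179185]
```

View pics/w5.png

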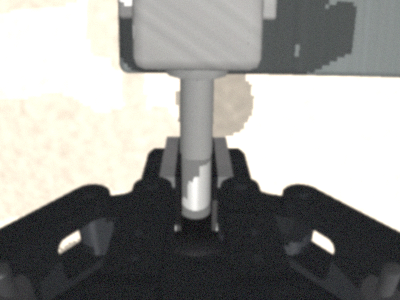

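The knob hit its end stop after 22.3 mm of travel, with the force rising, so it is out. I ease off, open, rise and close the fingers.

```bash
python3 -m handwheel '[[0.004,0,0,0],[0,0,0,0],[0,0,0,0],[0,0,0,0],[0,0,0,0]]' 0.06
python3 -m handwheel '[[0,0,-0.015,0],[0,0,-0.02,0],[0,0,-0.03,0],[0,0,-0.04,0],[0,0,-0.04,0],[0,0,-0.04,0],[0,0,-0.04,0],[0,0,-0.04,0],[0,0,-0.04,0],[0,0,-0.035,0]]'
python3 -m handwheel '[[0,0,0,0],[0.02,0.007,0,0],[0.02,0.007,0,0],[0.02,0.007,0,0],[0.02,0.007,0,0],[0.02,0.007,0,0],[0.014,0.004,0,0],[0,0,0,0],[0,0,0,0]]' 0
python3 - <<'E'
from h import *
print(r.sense()['tool_pos'])
o=np.hstack([cv2.resize(r.snapshot('scene')[60:360,120:520],(400,300)),cv2.resize(r.snapshot('wrist'),(400,300))]);cv2.imwrite('pics/c6.png',cv2.convertScaleAbs(o[:,:,::-1],alpha=1.4))
E
```

```text
time: 8.05
tool_pos: [554.3, -137.4, 60.3]
tcp_rot: [180.0, 0.0, 90.2]
ft_force: [-1.1, -0.5, -0.3]
finger_gap: 60.1
grip_force: 0.0
time: 9.05
tool_pos: [553.9, -137.1, 404.3]
tcp_rot: [179.8, 0.1, 90.2]
ft_force: [0.4, -0.1, 0.1]
finger_gap: 60.1
grip_force: 0.0
time: 9.95
tool_pos: [592.7, -23.2, 400.4]
tcp_rot: [-180.0, 0.0, 90.2]
ft_force: [-0.4, 1.1, 0.3]
finger_gap: 0.2
grip_force: 0.0
[592.66401982 -23.17412295 400.43481084]
```

View pics/c6.png

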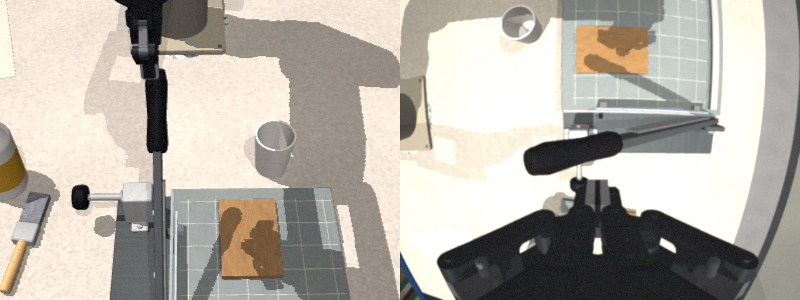

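The knob stem is now visibly longer, so the knob is out. The closed fingertips stand over the handle near (598,185) in the right view. I go down to contact.

```bash
python3 -m handwheel '[[0.001,0,0.015,0],[0.001,0,0.015,0],[0,0,0.015,0],[0,0,0.005,0],[0,0,0,0]]'
python3 -m handwheel '[[0,0,0.006,0],[0,0,0.006,0],[0,0,0,0]]'
```

```text
time: 10.55
tool_pos: [592.3, -21.5, 349.5]
tcp_rot: [-179.9, -0.0, 90.1]
ft_force: [-0.5, -0.2, -0.4]
finger_gap: -0.2
grip_force: 0.0
time: 10.85
tool_pos: [592.6, -21.0, 337.5]
tcp_rot: [-179.9, -0.0, 90.2]
ft_force: [-0.4, 0.1, -0.4]
finger_gap: -0.2
grip_force: 0.0
```

```bash
python3 - <<'E'
import numpy as np
a=np.linspace(.75,-.0,26);x=853-390*np.cos(a)+15*np.sin(a)+12;z=55+390*np.sin(a)+15*np.cos(a)
print(np.c_[a,x,z].round(2)[::5]);print(np.c_[np.diff(x),-np.diff(z)].round(1).tolist())
E
python3 -m handwheel '[[0,-0.003,0.004,0],[0,-0.003,0.004,0],[0,-0.003,0.004,0],[0,0,0,0]]'
```

```text
[[ 7.5000e-01  5.8987e+02  3.3181e+02]
 [ 6.0000e-01  5.5159e+02  2.8759e+02]
 [ 4.5000e-01  5.2035e+02  2.3814e+02]
 [ 3.0000e-01  4.9685e+02  1.8458e+02]
 [ 1.5000e-01  4.8162e+02  1.2811e+02]
 [-0.0000e+00  4.7500e+02  7.0000e+01]]
[[-8.2, 8.4], [-7.9, 8.6], [-7.7, 8.9], [-7.4, 9.1], [-7.1, 9.3], [-6.8, 9.5], [-6.5, 9.7], [-6.3, 9.9], [-6.0, 10.1], [-5.6, 10.3], [-5.3, 10.4], [-5.0, 10.6], [-4.7, 10.7], [-4.4, 10.9], [-4.1, 11.0], [-3.7, 11.1], [-3.4, 11.2], [-3.0, 11.3], [-2.7, 11.4], [-2.4, 11.5], [-2.0, 11.5], [-1.7, 11.6], [-1.3, 11.6], [-1.0, 11.7], [-0.6, 11.7]]
time: 11.25
tool_pos: [583.5, -20.9, 326.1]
tcp_rot: [180.0, -0.0, 90.2]
ft_force: [-0.2, 0.3, 0.0]
finger_gap: -0.1
grip_force: 0.2
```

```bash
python3 -m handwheel '[[0,-0.004,0.004,0],[0,-0.004,0.004,0],[0,-0.004,0.004,0],[0,-0.004,0.0045,0]]'
python3 -m handwheel '[[0,-0.004,0.0045,0],[0,-0.004,0.0045,0],[0,-0.004,0.0045,0],[0,-0.004,0.0045,0]]'
```

```text
time: 11.65
tool_pos: [567.7, -20.9, 309.5]
tcp_rot: [180.0, -0.0, 90.2]
ft_force: [3.8, 1.2, 1.3]
finger_gap: -0.1
grip_force: 1.8
time: 12.05
tool_pos: [551.5, -21.1, 291.4]
tcp_rot: [-180.0, 0.0, 90.2]
ft_force: [3.7, 0.0, 0.9]
finger_gap: -0.1
grip_force: 1.8
```

```bash
python3 -m handwheel '[[0,-0.003,0.005,0],[0,-0.003,0.005,0],[0,-0.003,0.005,0],[0,-0.003,0.005,0],[0,-0.003,0.005,0]]'
python3 -m handwheel '[[0,-0.003,0.005,0],[0,-0.003,0.005,0],[0,-0.003,0.005,0],[0,-0.003,0.005,0],[0,-0.003,0.005,0]]'
```

```text
time: 12.55
tool_pos: [536.5, -21.2, 266.4]
tcp_rot: [-180.0, 0.0, 90.2]
ft_force: [-0.2, 0.2, 4.6]
finger_gap: 0.0
grip_force: 1.7
time: 13.05
tool_pos: [521.7, -21.1, 241.4]
tcp_rot: [180.0, -0.0, 90.2]
ft_force: [-0.2, 0.1, 2.3]
finger_gap: 0.1
grip_force: 1.6
```

```bash
python3 -m handwheel '[[0,-0.0025,0.0055,0],[0,-0.0025,0.0055,0],[0,-0.0025,0.0055,0],[0,-0.0025,0.0055,0],[0,-0.0025,0.0055,0],[0,-0.0025,0.0055,0],[0,-0.0025,0.006,0],[0,-0.0025,0.006,0],[0,-0.0025,0.006,0],[0,-0.0025,0.006,0]]'
python3 -m handwheel '[[0,-0.0015,0.006,0],[0,-0.0015,0.006,0],[0,-0.0015,0.006,0],[0,-0.0015,0.006,0],[0,-0.0015,0.006,0],[0,-0.0015,0.006,0],[0,-0.0015,0.006,0],[0,-0.0015,0.006,0],[0,-0.0015,0.006,0]]'
```

```text
time: 14.05
tool_pos: [496.8, -21.2, 184.3]
tcp_rot: [180.0, -0.0, 90.2]
ft_force: [2.0, 0.5, 3.5]
finger_gap: 0.5
grip_force: 1.6
time: 14.95
tool_pos: [483.4, -21.3, 130.4]
tcp_rot: [180.0, -0.0, 90.2]
ft_force: [0.0, -0.7, 3.3]
finger_gap: 0.2
grip_force: 1.5
```

Now the last 60 mm, slowing near the end.

```bash
python3 -m handwheel '[[0,-0.001,0.006,0],[0,-0.001,0.006,0],[0,-0.001,0.006,0],[0,-0.001,0.006,0],[0,-0.001,0.006,0],[0,-0.001,0.005,0],[0,-0.001,0.005,0],[0,0,0.004,0],[0,0,0.004,0]]'
python3 -m handwheel '[[0,0,0.003,0],[0,0,0.003,0],[0,0,0.002,0],[0,0,0.002,0],[0,0,0,0]]'
```

```text
time: 15.85
tool_pos: [476.2, -21.3, 82.5]
tcp_rot: [-180.0, 0.0, 90.2]
ft_force: [-0.1, -0.4, 3.1]
finger_gap: 0.3
grip_force: 1.5
time: 16.35
tool_pos: [475.9, -21.3, 72.3]
tcp_rot: [-179.9, -0.0, 90.2]
ft_force: [-0.1, -0.0, 0.7]
finger_gap: 0.2
grip_force: 0.2
```

```bash
python3 -m handwheel '[[0,0,0.0015,0],[0,0,0,0]]'
python3 -m handwheel '[[0,0,0.0015,0],[0,0,0,0]]'
python3 -m handwheel '[[0,0,0.0015,0],[0,0,0,0]]'
```

```text
time: 16.55
tool_pos: [476.2, -21.3, 71.1]
tcp_rot: [-180.0, -0.0, 90.2]
ft_force: [-0.7, -0.4, 2.2]
finger_gap: 0.0
grip_force: 0.6
time: 16.75
tool_pos: [476.4, -21.3, 69.7]
tcp_rot: [180.0, -0.0, 90.2]
ft_force: [-0.4, 0.2, 1.0]
finger_gap: 0.1
grip_force: 0.8
time: 16.95
tool_pos: [476.5, -21.3, 68.6]
tcp_rot: [180.0, 0.0, 90.2]
ft_force: [-2.2, 0.4, 4.9]
finger_gap: 0.1
grip_force: 2.6
```

```bash
python3 -m handwheel '[[0,0,0.0015,0],[0,0,0,0]]'
python3 -m handwheel '[[0,0,0.0015,0],[0,0,0,0]]'
```

```text
time: 17.15
tool_pos: [476.6, -21.3, 68.3]
tcp_rot: [180.0, 0.0, 90.2]
ft_force: [-8.7, 0.9, 18.2]
finger_gap: -0.1
grip_force: 8.6
time: 17.35
tool_pos: [476.8, -21.4, 68.0]
tcp_rot: [180.0, 0.0, 90.2]
ft_force: [-15.2, 1.1, 29.8]
finger_gap: -0.1
grip_force: 14.9
```

The force climbs with no further motion, so the arm is fully down. I lift, go outside the knob and look.

```bash
python3 -m handwheel '[[0,0,-0.01,0],[0,0,-0.03,0],[0,0,-0.04,0],[0,0,-0.04,0],[0,0,-0.03,0],[-0.023,0.0096,0,0],[-0.023,0.0096,0,0],[-0.023,0.0096,0,0],[-0.023,0.0096,0,0],[-0.023,0.0096,0,0]]'
python3 -m handwheel '[[-0.023,0.0096,0,0],[-0.023,0.0096,0,0],[-0.023,0.0096,0,0],[-0.006,0,0,0],[0,0,0,0],[0,0,0,0]]'
python3 - <<'E'
from h import *
print(r.sense()['tool_pos'])
w=r.snapshot('wrist');cv2.imwrite('pics/w7.png',w[:,:,::-1])
o=np.hstack([cv2.resize(r.snapshot('scene')[60:360,120:520],(400,300)),cv2.resize(w,(400,300))]);cv2.imwrite('pics/c7.png',cv2.convertScaleAbs(o[:,:,::-1],alpha=1.4))
E
```

```text
time: 18.35
tool_pos: [525.1, -137.1, 215.0]
tcp_rot: [180.0, -0.0, 90.2]
ft_force: [-0.8, -0.7, 0.1]
finger_gap: -0.1
grip_force: 0.0
time: 18.95
tool_pos: [553.5, -210.4, 214.9]
tcp_rot: [-180.0, -0.0, 90.2]
ft_force: [0.0, 0.3, -0.6]
finger_gap: -0.1
grip_force: 0.0
[ 553.48855997 -210.37635552  214.94276671]
```

View pics/c7.png

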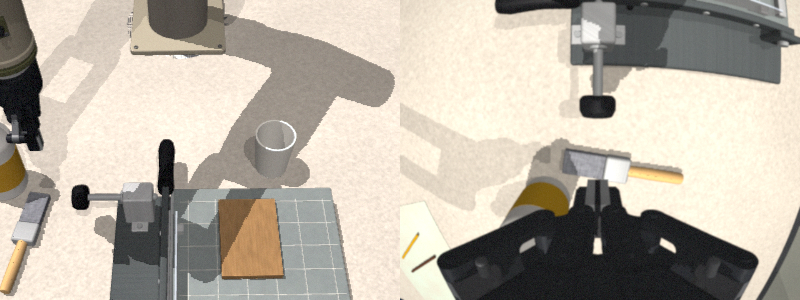

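The arm is down level, with the handle at (166,165) in the left view. The knob is still out at (80,197), and the fingers are clear outside the knob. I go down and push.

```bash
python3 -m handwheel '[[0,0.0005,0.02,0],[0,0,0.03,0],[0,0,0.03,0],[0,0,0.03,0],[0,0,0.02,0],[0,0,0.02,0],[0,0,0.003,0],[0,0,0,0]]'
python3 -m handwheel '[[0.005,0,0,0],[0.005,0,0,0],[0.005,0,0,0],[0.003,0,0,0],[0,0,0,0]]'
python3 -m handwheel '[[0.003,0,0,0],[0.003,0,0,0],[0.003,0,0,0]]'
```

```text
time: 19.85
tool_pos: [553.9, -210.2, 62.1]
tcp_rot: [-179.9, -0.0, 90.2]
ft_force: [0.5, -0.4, 0.3]
finger_gap: -0.0
grip_force: 0.0
time: 20.35
tool_pos: [554.4, -192.5, 62.6]
tcp_rot: [180.0, 0.0, 90.2]
ft_force: [-0.5, 0.0, -0.1]
finger_gap: -0.2
grip_force: 0.0
time: 20.65
tool_pos: [554.3, -188.3, 62.7]
tcp_rot: [179.9, 0.4, 90.2]
ft_force: [-1.7, -22.8, -6.1]
finger_gap: -0.1
grip_force: 10.7
```

```bash
python3 -m handwheel '[[0,0,0,0],[0.001,0,0,0]]'
python3 -m handwheel '[[0.002,0,0,0],[0.002,0,0,0]]'
```

```text
time: 20.85
tool_pos: [554.3, -185.4, 62.5]
tcp_rot: [180.0, 0.2, 90.1]
ft_force: [-1.3, -9.5, -1.9]
finger_gap: 0.3
grip_force: 4.6
time: 21.05
tool_pos: [554.3, -181.1, 62.5]
tcp_rot: [180.0, 0.2, 90.1]
ft_force: [1.0, -8.3, -1.7]
finger_gap: -0.3
grip_force: 3.9
```

Contact was at about y −189, so home is near −167.

```bash
python3 -m handwheel '[[0.003,0,0,0],[0.003,0,0,0],[0,0,0,0]]'
python3 -m handwheel '[[0.003,0,0,0],[0.003,0,0,0],[0,0,0,0]]'
python3 -m handwheel '[[0.002,0,0,0],[0.001,0,0,0],[0,0,0,0]]'
```

```text
time: 21.35
tool_pos: [554.2, -173.2, 62.3]
tcp_rot: [180.0, 0.0, 90.2]
ft_force: [-0.6, -0.5, 0.1]
finger_gap: 0.1
grip_force: 0.0
time: 21.65
tool_pos: [554.2, -167.1, 62.3]
tcp_rot: [180.0, 0.0, 90.2]
ft_force: [-0.2, -3.5, 0.1]
finger_gap: -0.1
grip_force: 1.5
time: 21.95
tool_pos: [554.2, -166.9, 62.4]
tcp_rot: [180.0, 0.3, 90.2]
ft_force: [-0.5, -15.7, -4.0]
finger_gap: 0.2
grip_force: 7.9
```

```bash
python3 -m handwheel '[[0.002,0,0,0],[0,0,0,0],[0,0,0,0]]'
python3 -m handwheel '[[-0.01,0,0,0],[-0.015,0,0,0],[-0.02,0,0,0],[0,0,-0.03,0],[0,0,-0.04,0],[0,0,-0.04,0],[0,0,-0.04,0],[0,0,0,0],[0,0,0,0]]'
python3 - <<'E'
from h import *
print(r.sense()['tool_pos'])
o=np.hstack([cv2.resize(r.snapshot('scene')[60:360,120:520],(400,300)),cv2.resize(r.snapshot('wrist'),(400,300))]);cv2.imwrite('pics/c8.png',cv2.convertScaleAbs(o[:,:,::-1],alpha=1.4))
E
```

```text
time: 22.25
tool_pos: [554.2, -166.9, 62.6]
tcp_rot: [179.9, 0.4, 90.1]
ft_force: [0.3, -24.2, -6.2]
finger_gap: -0.1
grip_force: 12.1
time: 23.15
tool_pos: [555.2, -207.5, 213.9]
tcp_rot: [179.8, 0.0, 90.2]
ft_force: [-0.5, 0.4, -1.0]
finger_gap: -0.2
grip_force: 0.0
[ 555.22846998 -207.48908137  213.94023696]
```

View pics/c8.png

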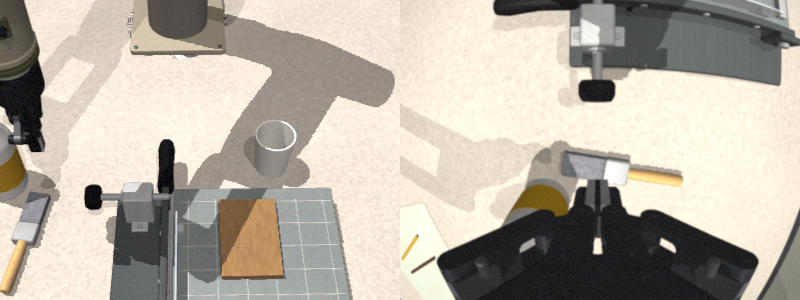

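The knob is home with its head at (93,197) and the bolt showing past the arm at (168,198). The arm is down, the other things have not moved and the robot touches nothing.

```bash
python3 -c "
from bench import r
print(r.hand_in())"
```

```text
the job is handed in; nothing more can be done
None
```

The job is handed in at about 23 s of the 61 s allowed: I pulled the knob out to its end stop, lowered the blade arm until it rested fully down, then pushed the knob home to lock it; the last pictures show the other items unmoved.

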